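# Click the wax pot shut and close the crate

## Robot

A 6-joint arm with a two-finger parallel gripper is mounted at the origin on the work surface. World frame = base frame: x ahead of the robot, y to its left, z up, the work surface at z = 0. Lengths are in mm, angles in rad, forces in N, time in s.
With the tool pointing down it reaches from about 350 to 975 mm from the base axis. Payload 7.1 kg.
Tool frame: the origin (TCP) lies at the very end of the fingers, on their centre line; the grasp point (between the pads) lies 19 mm behind it; y points along the fingers, z is the direction in which the jaws open and shut, and the axes are right-handed (so a half turn about y gives the same grasp; the last joint's range is limited). The gripper opens to 88 mm and grips with 3 to 60 N. Pads are 20 mm wide; open, the fingers measure 115 mm over their backs; the gripper's body (75 mm by 178 mm) begins 61 mm behind the grasp point.
Start: joints at [-1.226, 0.423, 1.63, -0, 1.089, -0.019], TCP at [222.409, -584.071, 194.175] pointing down, gripper open.
Joint ranges: [-3, 3], [-0.9, 2.11], [0.09, 2.58], [-1.31, 4.45], [0.11, 2.69], [-2.54, 2.54]. Speed limits (rad/s): [2.39, 2.39, 3.01, 3.14, 3.14, 3.14].

## Interface

Orientations are given as a rotation vector (axis times angle).
In Python, from workcell import ctrl gives the robot as it stands.
- The arm moves only by the shell command python3 -m jog 'ROWS'. ROWS is JSON, a list of rows, each a list of 3 entries, a list of its own where there are three numbers: the opening, from 0 (shut) to 1 (fully open), then the shift along the tool's x, y, z in cm, then the turn, a rotation vector about the tool's x, y, z in rad. In form: [[claw, [dx, dy, dz], [wx, wy, wz]], ...]. A call has 1 to 8 rows; each row is the pose to reach, as a shift and turn from the pose commanded when the call began, along the tool's axes at that moment; what a row does not reach only later rows make up. A row lasts 1/10 s, in which the tool goes at most 50 mm and 8.59 degrees, less where a joint would pass 70% of its speed; a pose out of reach is approached as far as the arm can. A call with a gripper value outside its range is refused whole. The fingers move at their own pace and stop on an object; the grip force is fixed at half the most. Time passes only in rows, so rows that repeat a pose let the fingers close. It gives the time, the measured TCP pose, the force and the opening at its end, in the units of the state.
- ctrl.get_obs(): the state, without advancing time (a new reading comes with each control period).
- ctrl.get_image(name): name is "scene" or "top"; returns a dict with "color" (420x560x3 uint8, red, green, blue), "z_map" (420x560 float32, mm along the optical axis (not along the pixel's ray), 0 where there is no reading), "fx", "fy", "cx", "cy" (pixels), "pose" (4x4, takes a point from camera to world coordinates). Camera axes: x right, y down, z forward; pixel columns grow to the right and rows downward; lengths in mm; the calibration is good to about 2 mm. A picture is of the moment at which its call begins.
- ctrl.close_job(): hands the job in, once; it reports no verdict.
The state is a dict: "t": time; "qpos": joint angles; "qvel": joint speeds; "joint_torque": joint torques, N m; "ee_pos": TCP position; "orientation": TCP orientation; "ft_force": force on the tool from outside, world axes, zero at the start; "moment": the same for the moment, N m; "width": finger opening in mm.
Only numpy, scipy, OpenCV 4.12 (cv2) and the standard library are available. Lean on these libraries where they do the work, as an engineer would, in place of code of your own. Each camera call takes 0.05 s, during which the arm holds its last target.

## Task

Pack away the wax pot in the cedar crate: turn the pot's cap clockwise until its ratchet clicks once, and stop there, gripping firmly but not so hard that the thin cap would dent, and leave the pot standing in its well. Then lower the crate's open lid gently until it is fully shut, without disturbing the clipper, tray, combs or cactus.

Things in the scene. Friction and masses are not known exactly. Their poses are not given: they have to be found in the camera images.
- crate: Fixed cedar crate, 240 (its x) by 400 (y) by 110 mm high. Origin: centre of its underside, z up. Its +y half has a fixed bench deck, top at z = 120 mm, from y = -5 mm. Its -y half is an open compartment: inside x = -110 to 110, y = -190 to -15 mm, rim at z = 110, floor at z = 10 mm, the pot standing in a square well in it, the hinged lid at its -y end.
- pot: White ceramic wax pot with its cap, about 0.5 kg, loose. Origin: centre of its underside. Square foot 64 by 64 mm, 46 mm high, round neck above. It stands in a square cedar well (67 mm wide inside, 24 mm deep, floor at crate z = 10 mm), which keeps it from turning with about 1.5 mm of play each way. The cap is on the pot's axis.
- cap_top (a point): Centre of the top of the pot's cap (turns with it, z up), 90 mm above the pot's underside, 10 mm below the crate's rim. Fluted round cap of thin aluminium, 56 mm in diameter, 26 mm tall, 48 mm or more of free space around it. It turns on lugs at constant height. A grip of 20 to 30 N holds it; above about 45 N on a finger the shell dents.
- cap (a joint): How far the cap has slipped over its ratchet, rad: 0 at first, +0.42 per click. Clockwise from above the cap first turns freely (0.05 N m) an unknown 0.3 to 2.1 rad to its stop, this value staying 0. There the torque climbs to about 0.4 N m over the next 0.25 rad and drops to nothing as the ratchet slips a tooth: a click. Let go before that, it springs back. Anticlockwise the cap comes loose.
- lid (a joint): Crate lid angle, rad: 0 shut, about 2.0 at the start (open, leaning outwards over the crate's -y end), 2.25 at most. A friction hinge (0.36 N m) holds the 0.26 kg lid wherever it is left, so it has to be pushed all the way; at the end from above.
- lid_hinge (a point): Middle of the lid's hinge line: crate x = 0, y = -200, z = 110 mm. The frame moves with the lid: x along the hinge (the crate's x), y up the lid to its free edge, z normal to the lid's outer face, outwards. The lid board is 240 (x) by 193 (y, from the hinge) by 10 mm (z 0 to 10); when shut its outer face is its top.
- lid_batten (a point): Middle of the outward face of the batten on the lid's outer face, a good place to push: a cedar bar 130 (along the hinge) by 20 by 12 mm, 165 mm up the lid from the hinge line and 22 mm out along its normal. Axes as lid_hinge. With the lid shut it lies 132 mm above the table, at the crate's x = 0, y = -35 mm.
- clipper: Chrome hair clipper, 160 by 42 by 33 mm, lying in the tray on the deck. Bystander.
- tray: Oval steel tray, 205 by 105 by 13 mm, on the deck. Bystander. Origin: centre of its underside.
- combs: Nested stack of four black guard combs, 45 by 46 by 47 mm, on the deck. Bystander. Origin: centre of its underside.
- cactus: Cactus in a terracotta pot, 104 mm wide, 184 mm tall, on the table beyond the deck end of the crate. Bystander. Origin: centre of its underside.
- well_floor (a point): Centre of the floor of the pot's square well in the crate (crate x = 0, y = -95 mm, z = 10 mm); axes as the crate.
Mind the look-alikes: they are no part of the job. What is meant by the pot is not orange or pink, and is the smaller of those in its own colour.

How it is judged:
By the outcome, as a careful person would: the job done as asked, in the order asked, and still so for the second after the job is handed in, with the robot touching nothing.
It also fails if it takes over 72 s, if anything falls off the work surface, if the arm or the gripper's body presses on something with over 40 N, if the wrist force passes 120 N, or if a joint passes its speed limit or range.

## Working session

There is one attempt and no reset: what is moved stays moved. The work goes in short steps, Python scripts to look and compute and a shell command to move; the robot and the scene stay as the last step left them, time stands still between calls to the robot, and variables do not carry over. Pictures are saved under pics/ and viewed, and the job is handed in when it is done.

```bash
mkdir -p pics; ls; python3 - <<'E'
from workcell import ctrl
import cv2,numpy as np
print(ctrl.get_obs())
for n in("scene","top"):
    d=ctrl.get_image(n);cv2.imwrite(f"pics/{n}0.png",d["color"][:,:,::-1]);np.savez(f"{n}0.npz",**d)
    print(n,d["fx"],d["fy"],d["cx"],d["cy"],d["pose"].round(3).tolist())
E
```

```text
pics
{'t': 0.0, 'qpos': array([-1.22601356e+00,  4.23861919e-01,  1.63068177e+00, -2.45309815e-05,
        1.08858195e+00, -1.89898135e-02]), 'qvel': array([ 1.64808386e-04, -8.57113124e-05, -3.32680620e-06,  1.60238518e-04,
       -1.28511998e-05,  1.05794693e-03]), 'joint_torque': array([-6.16586385e-04, -5.44633627e+01, -2.73665410e+01,  6.43647043e-02,
        2.28442188e-02, -1.20366967e-04]), 'ee_pos': array([ 222.19858883, -583.5320636 ,  193.39179625]), 'orientation': array([-0.37238091,  2.02467837, -2.02157391]), 'ft_force': array([ 0.37060982, -0.07394875,  0.47896705]), 'moment': array([-0.03321556, -0.00920288, -0.05919024]), 'width': 87.9253779632963}
scene 465.19226485942545 465.19226485942545 277.7745484249422 207.75884506648802 [[0.491, 0.463, -0.738, 1294.38], [0.871, -0.242, 0.428, -249.993], [0.019, -0.852, -0.522, 634.241], [0.0, 0.0, 0.0, 1.0]]
top 382.0386955193964 382.0386955193964 280.17162293548193 209.58386324282478 [[0.021, -0.983, 0.18, 440.602], [-1.0, -0.021, -0.002, 161.401], [0.006, -0.18, -0.984, 775.255], [0.0, 0.0, 0.0, 1.0]]
```

View pics/scene0.png

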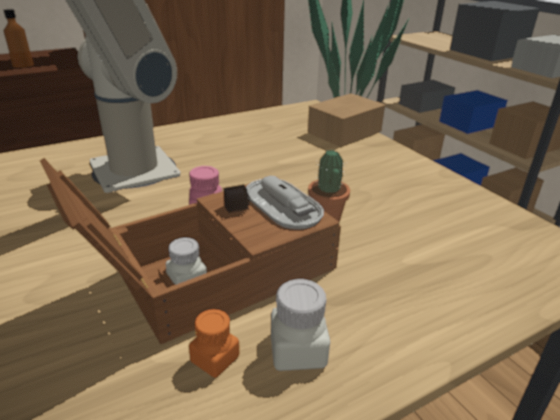

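View pics/top0.png

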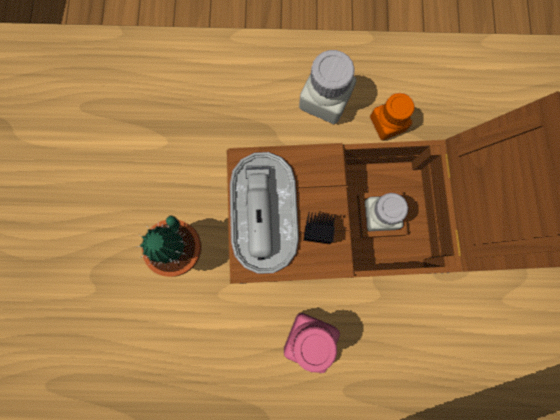

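The pot candidates are: small white in the crate (top 388,210; scene 184,262), large white (top 330,85; scene 300,320), orange (top 397,108; scene 212,340), and pink (top 315,345; scene 204,185). By the description I choose the small white one in the crate well. Next I'll take a close crop and measure it.

```bash
cat > h.py <<'E'
import numpy as np,cv2
from workcell import ctrl
def cloud(d):
    z=d["z_map"].astype(float);v,u=np.mgrid[:420,:560]
    P=np.stack([(u-d["cx"])/d["fx"]*z,(v-d["cy"])/d["fy"]*z,z,np.ones_like(z)],-1)@np.asarray(d["pose"]).T
    P=P[...,:3];P[z==0]=np.nan;return P
def snap(n,tag):
    d=ctrl.get_image(n);cv2.imwrite(f"pics/{n}{tag}.png",d["color"][:,:,::-1]);return d
E
python3 - <<'E'
from h import *
d=np.load("top0.npz");s=np.load("scene0.npz")
P=cloud(d);S=cloud(s)
c=d["color"][:,:,::-1];cc=s["color"][:,:,::-1]
a=cv2.resize(c[130:290,330:480],None,fx=2.6,fy=2.6*1,interpolation=2);b=cv2.resize(cc[200:330,110:260],None,fx=2.6,fy=2.6,interpolation=2)
h=max(len(a),len(b));cv2.imwrite("pics/crop.png",np.hstack([np.pad(x,((0,h-len(x)),(0,0),(0,0))) for x in(a,b)]))
# cap top
for nm,Q,(u0,u1,v0,v1) in(("top",P,(360,420,185,240)),("scene",S,(160,215,230,290))):
    q=Q[v0:v1,u0:u1].reshape(-1,3);m=(q[:,2]>93)&(q[:,2]<107);q=q[m]
    if len(q)>5:(print(nm,len(q),q.mean(0),np.median(q,0),cv2.minEnclosingCircle(q[:,:2].astype(np.float32))))
# deck rect
q=P.reshape(-1,3);img=c.reshape(-1,3).astype(int)
m=(abs(P[...,2]-120)<5); m[:, :200]=0
m=m.astype(np.uint8);m=cv2.morphologyEx(m,cv2.MORPH_CLOSE,np.ones((5,5)))
cn=max(cv2.findContours(m,0,1)[0],key=cv2.contourArea);print(cv2.boundingRect(cn))
xy=np.array([P[v,u,:2] for u,v in cn[:,0]],np.float32);xy=xy[np.isfinite(xy[:,0])]
r=cv2.minAreaRect(xy);print(r,cv2.boxPoints(r))
# whole crate z>100 rim
m=(P[...,2]>103)&(P[...,2]<125);m=m.astype(np.uint8)*255;cv2.imwrite("pics/m.png",m)
E
```

```text
top 733 [572.52728005 -41.15069949 100.04089222] [572.24608288 -41.19047418 100.19177876] ((573.6771240234375, -41.91747283935547), 28.09878158569336)
scene 629 [615.3255522  -48.2644617   99.03845208] [589.38728509 -47.35239989  98.59152607] ((624.1842651367188, -65.74492645263672), 80.06452941894531)
(229, 143, 125, 140)
((560.3377075195312, 144.56748962402344), (239.0885772705078, 206.51806640625), 4.098761081695557) [[433.71863  239.01788 ]
 [448.47974   33.02803 ]
 [686.9568    50.117096]
 [672.1957   256.10693 ]]
```

View pics/crop.png

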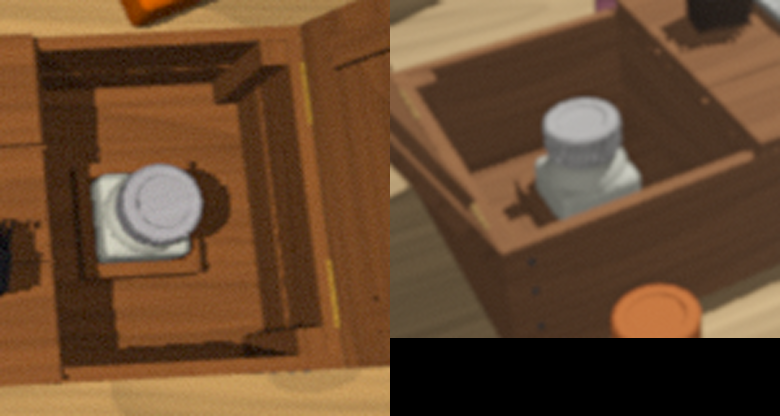

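View pics/m.png

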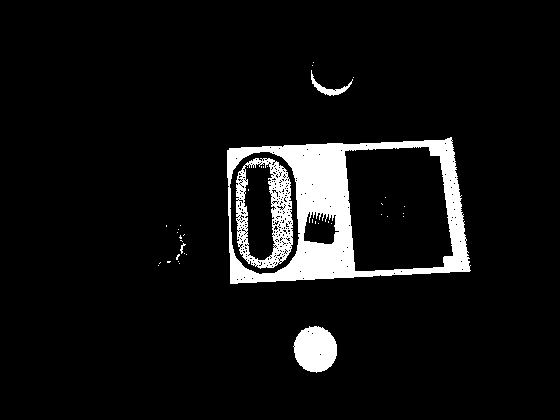

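The crop shows the small white pot with its silver cap in the square well, so the choice holds. I'll refine the crate and cap poses.

```bash
python3 - <<'E'
from h import *
d=np.load("top0.npz");s=np.load("scene0.npz")
P=cloud(d);S=cloud(s)
for nm,Q in(("top",P),("scene",S)):
    q=Q.reshape(-1,3);q=q[np.isfinite(q[:,0])]
    k=q[(np.hypot(q[:,0]-573,q[:,1]+43)<42)&(q[:,2]>95)&(q[:,2]<106)]
    print(nm,"cap",len(k),np.median(k,0),cv2.minEnclosingCircle(k[:,:2].astype(np.float32)),np.percentile(k,[1,99],axis=0).mean(0),np.percentile(k,[1,99],axis=0).round(0).tolist())
    yaw=np.radians(4.1);R=np.array([[np.cos(yaw),np.sin(yaw)],[-np.sin(yaw),np.cos(yaw)]])
    r=q[(q[:,2]>104)&(q[:,2]<125)];l=(r[:,:2]-[567.3,48.1])@R.T
    # edges in crate frame
    for a,b in((-180,-120),(-110,-50),(-40,0),(20,80),(120,180)):
        t=l[(l[:,1]>a)&(l[:,1]<b)&(abs(l[:,0])<140)]; print(a,b,np.percentile(t[:,0],[.5,99.5]).round(1) if len(t)>9 else None)
    for a,b in((-110,-60),(-50,0),(0,50),(60,110)):
        t=l[(l[:,0]>a)&(l[:,0]<b)&(abs(l[:,1])<215)]; print('y',a,b,np.percentile(t[:,1],[.5,99.5]).round(1))
    t=l[(abs(l[:,0])<100)&(l[:,1]>-150)&(l[:,1]<50)];hist=np.histogram(t[:,1],np.arange(-30,20,2));print(hist[0])
    dk=r[(r[:,2]>114)];print("deck z",np.median(dk[:,2]))
# colour-edge circle of cap in top image
g=cv2.cvtColor(d["color"],cv2.COLOR_RGB2HSV);m=((g[...,1]<60)&(g[...,2]>60)).astype(np.uint8);print(np.argwhere(m[185:240,360:425]).min(0),np.argwhere(m[185:240,360:425]).max(0))
E
```

```text
top cap 720 [572.49225213 -41.49462715 100.21443396] ((573.9595336914062, -41.83955764770508), 28.027099609375) [572.94131086 -41.50251902  99.55647343] [[548.0, -67.0, 96.0], [598.0, -16.0, 103.0]]
-180 -120 [-120.2  119.8]
-110 -50 [-120.2  119.2]
-40 0 [-120.2  118.9]
20 80 [-119.4  117.8]
120 180 [-119.9  118.6]
y -110 -60 [-201.9  203.1]
y -50 0 [-202.7  203.3]
y 0 50 [-202.3  203.6]
y 60 110 [-201.8  203.5]
[  0   0   0   0   0   0   0   0   0  47 122  20 108 136 117 135 126 131
 127 131 122 137 128 127]
deck z 121.18460057594552
scene cap 399 [577.04259949 -43.5935733   98.41560426] ((575.3634643554688, -44.02662658691406), 28.491846084594727) [575.99453972 -43.64482352  98.03547937] [[550.0, -69.0, 95.0], [602.0, -18.0, 101.0]]
-180 -120 [-121.1  122.2]
-110 -50 [-120.2  122.1]
-40 0 [-118.8  121.6]
20 80 [-116.9  122. ]
120 180 [-98.2 121.6]
y -110 -60 [-200.9  141.5]
y -50 0 [-201.1  135. ]
y 0 50 [-196.3  189.5]
y 60 110 [-200.4  197.7]
[  0   0   0   0   0   0   0   0   6 105  66 139 152  60  59  52  55  53
  56  46  55  64  48  53]
deck z 119.56168384344795
[8 5] [45 47]
```

```bash
python3 - <<'E'
from h import *
from scipy.spatial.transform import Rotation as Ro
o=ctrl.get_obs();R=Ro.from_rotvec(o["orientation"]).as_matrix();print(R.round(3),o["ee_pos"])
P=cloud(np.load("top0.npz"))
yaw=np.radians(4.1);A=np.array([[np.cos(yaw),np.sin(yaw)],[-np.sin(yaw),np.cos(yaw)]])
q=P.reshape(-1,3);q=q[np.isfinite(q[:,0])];l=np.c_[(q[:,:2]-[567,48.6])@A.T,q[:,2]]
t=l[(l[:,2]>126)&(l[:,1]>-30)&(l[:,1]<200)&(abs(l[:,0])<120)]
for a in(128,145,150,160):
    k=t[(t[:,2]>a)];print(a,"near-most y",np.percentile(k[:,1],[0,2]), "comb",k[k[:,1]<80][:,:].min(0),k[k[:,1]<80].max(0),"clip",k[k[:,1]>80].min(0) if (k[:,1]>80).any() else 0)
# lid
t=l[(l[:,1]<-205)&(l[:,2]>115)&(abs(l[:,0])<110)];y=t[:,1]+200;z=t[:,2]-110
print("lid",np.degrees(np.arctan2(np.median(z[z>100]),np.median(y[z>100]))),y.min(),z.max())
print("cap in crate",(np.array([574.5,-43])-[567,48.6])@A.T)
E
```

```text
[[-0.935 -0.     0.356]
 [-0.356  0.001 -0.935]
 [ 0.    -1.    -0.001]] [ 222.22426274 -583.60096243  193.4838141 ]
128 near-most y [22.82618765 31.88351977] comb [-62.63359243  22.82618765 128.59686731] [-11.79995401  75.23483256 167.34989977] clip [-105.68961488   83.59018567  128.00341591]
145 near-most y [22.82618765 30.05042777] comb [-62.43062067  22.82618765 145.15261512] [-11.79995401  75.23483256 167.34989977] clip [-83.42125325 127.82612658 145.00385644]
150 near-most y [22.82618765 29.99295999] comb [-62.43062067  22.82618765 150.65100563] [-11.79995401  74.77683229 167.34989977] clip [-77.50515593 129.37358777 150.02941708]
160 near-most y [26.9494562  27.55245115] comb [-61.62503324  26.9494562  160.00949372] [-11.95092378  74.77683229 167.34989977] clip 0
lid 112.8289694744202 -78.85419052871009 177.56204544359883
cap in crate [  0.93163997 -91.90180655]
```

Cap found at (574, -43, 100). The combs are 117 mm from the axis, beyond the body's 97 mm sweep. First I'll rise above the lid, then travel over the cap.

```bash
python3 -m jog '[[1,[0,-5,0],[0,0,0]],[1,[0,-10,0],[0,0,0]],[1,[0,-15,0],[0,0,0]],[1,[0,-16,0],[0,0,0]],[1,[-10,-16,-7.3],[0,-0.3,0]],[1,[-20,-16,-14.6],[0,-0.6,0]],[1,[-24,-16,-17.5],[0,-0.75,0]],[1,[-28,-16,-20.4],[0,-0.9,0]]]'
cat >> h.py <<'E'
from scipy.spatial.transform import Rotation as Ro
def rel(p,yaw=None):
    o=ctrl.get_obs();R=Ro.from_rotvec(o["orientation"]).as_matrix();y0=np.arctan2(R[1,2],R[0,2])
    print("t",o["t"],"pos",o["ee_pos"].round(1),"yaw",y0.round(3),"tilt",R[:,1].round(3),"q",o["qpos"].round(2),"w",o["width"].round(1),"F",o["ft_force"].round(1),"M",o["moment"].round(2))
    if p is not None: print("rel cm",((R.T@(np.array(p)-o["ee_pos"]))/10).round(2), "wy",None if yaw is None else round(y0-yaw,3))
E
python3 -c "
from h import *
rel([574.3,-43.2,330],0.425)"
```

```text
t: 0.9
ee_pos: [331.8, -414.4, 353.1]
orientation: [-0.862, 1.638, -1.636]
ft_force: [1.3, 0.4, 0.1]
width: 87.7Traceback (most recent call last):
  File "<string>", line 3, in <module>
    rel([574.3,-43.2,330],0.425)
    ~~~^^^^^^^^^^^^^^^^^^^^^^^^^
  File "h.py", line 12, in rel
    print("t",o["t"],"pos",o["ee_pos"].round(1),"yaw",y0.round(3),"tilt",R[:,1].round(3),"q",o["qpos"].round(2),"w",o["width"].round(1),"F",o["ft_force"].round(1),"M",o["moment"].round(2))
                                                                                                                    ^^^^^^^^^^^^^^^^
AttributeError: 'float' object has no attribute 'round'
```

```bash
sed -i 's/o\["width"\].round(1)/round(o["width"],1)/' h.py; python3 -m jog '[[1,[0,0,0],[0,0,0]]]' ; python3 -c "
from h import *
rel([574.3,-43.2,330],0.425)"
```

```text
t: 1.0
ee_pos: [333.5, -411.8, 353.4]
orientation: [-0.863, 1.636, -1.632]
ft_force: [0.1, -0.6, -0.6]
width: 87.7
t 1.0 pos [ 333.5 -411.8  353.4] yaw -0.598 tilt [-0.     0.003 -1.   ] q [-0.91  0.13  1.66  0.    1.36 -0.32] w 87.7 F [ 0.1 -0.6 -0.6] M [-0.01 -0.02 -0.01]
rel cm [-44.02   2.43  -0.86] wy -1.023
```

```bash
python3 -m jog '[[1,[-5,0,0],[0,-0.14,0]],[1,[-10,0,0],[0,-0.28,0]],[1,[-15,0,-0.3],[0,-0.42,0]],[1,[-20,0,-0.4],[0,-0.56,0]],[1,[-25,0,-0.5],[0,-0.7,0]],[1,[-30,0,-0.6],[0,-0.84,0]],[1,[-35,0,-0.7],[0,-0.98,0]],[1,[-40,0,-0.8],[0,-1.02,0]]]' >/dev/null;  python3 -m jog '[[1,[0,0,0],[0,0,0]],[1,[0,0,0],[0,0,0]]]' ; python3 -c "
from h import *
rel([574.3,-43.2,200],0.425)"
```

```text
t: 2.0
ee_pos: [553.0, -82.9, 352.9]
orientation: [-1.378, 0.9, -0.898]
ft_force: [-0.5, -0.3, 1.2]
width: 88.0
t 2.0 pos [553.  -82.9 352.9] yaw 0.414 tilt [-0.002 -0.    -1.   ] q [-0.17  0.18  1.6  -0.    1.37 -0.58] w 88.0 F [-0.5 -0.3  1.2] M [ 0.01 -0.06 -0.05]
rel cm [-2.76 15.29  3.58] wy -0.011
```

```bash
python3 -m jog '[[1,[-2.8,3,3.6],[0,0,0]],[1,[-2.8,7,3.6],[0,0,0]],[1,[-2.8,11,3.6],[0,0,0]],[1,[-2.8,15,3.6],[0,0,0]],[1,[-2.8,19,3.6],[0,0,0]],[1,[-2.8,21,3.6],[0,0,0]],[1,[-2.8,21,3.6],[0,0,0]],[1,[-2.8,21,3.6],[0,0,0]]]' ; python3 -c "
from h import *
rel([574.3,-43.2,70],0.425)
snap('top','1')
snap('scene','1')"
```

```text
t: 2.8
ee_pos: [574.6, -44.7, 144.5]
orientation: [-1.376, 0.902, -0.901]
ft_force: [0.9, -0.9, 0.7]
width: 87.7
t 2.8 pos [574.6 -44.7 144.5] yaw 0.411 tilt [-0. -0. -1.] q [-0.1   0.41  1.78 -0.    0.95 -0.51] w 87.7 F [ 0.9 -0.9  0.7] M [-0.02 -0.16 -0.02]
rel cm [-0.15  7.45  0.04] wy -0.014
```

View pics/scene1.png

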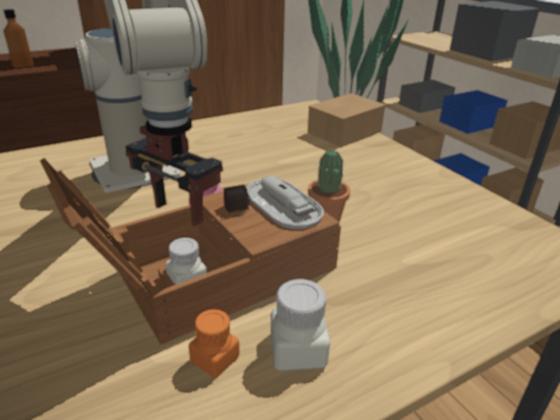

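View pics/top1.png

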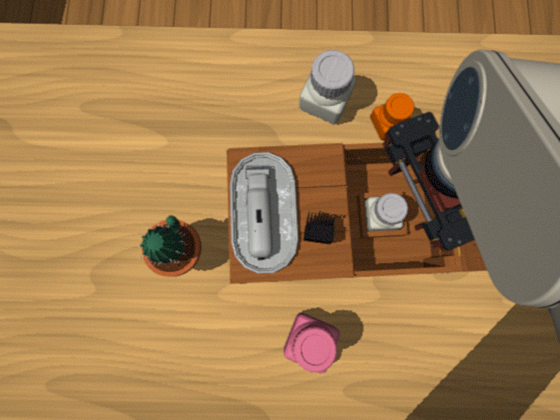

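The pictures show the gripper off from where the state puts it (fingers at scene 158-200, 190; the state says above the cap). They may be stale, so I'll retake.

```bash
python3 -c "
from h import *
rel(None)
a=snap('scene','2')['color'];b=snap('top','2')['color']
cv2.imwrite('pics/c2.png',np.hstack([a,b])[::1,:,::-1][:, :][:420].copy() if 0 else cv2.resize(np.hstack([a,b])[:,:,::-1],(800,300)))
rel(None)"
```

```text
t 2.9 pos [575.8 -44.3 145.8] yaw 0.412 tilt [ 0.003 -0.    -1.   ] q [-0.1   0.41  1.78 -0.    0.95 -0.51] w 87.8 F [1.  0.2 0.3] M [ 0.02 -0.11 -0.02]
t 3.0 pos [575.8 -43.8 145.9] yaw 0.412 tilt [ 0.003 -0.    -1.   ] q [-0.1   0.41  1.78 -0.    0.95 -0.51] w 87.6 F [-0.8 -0.1  0.3] M [-0.06 -0.15  0.  ]
```

View pics/c2.png

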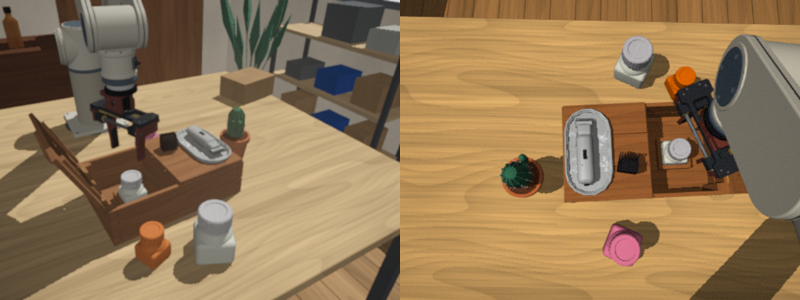

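```bash
python3 -c "
from h import *
for n in('scene0','top0'):
    d=np.load(n+'.npz');T=np.linalg.inv(d['pose'])
    for p in([575.8,-44,146],[575.8+50*.916,-44+50*.4,146],[575.8-50*.916,-44-50*.4,146],[574,-43,100]):
        c=T@np.r_[p,1];print(n,(d['fx']*c[0]/c[2]+d['cx']).round(),(d['fy']*c[1]/c[2]+d['cy']).round())
"
```

```text
scene0 180.0 226.0
scene0 199.0 235.0
scene0 162.0 217.0
scene0 182.0 245.0
top0 402.0 201.0
top0 389.0 174.0
top0 415.0 228.0
top0 393.0 207.0
```

```bash
python3 -c "
from h import *
d=snap('scene','3');c=cv2.resize(d['color'][140:300,110:270,::-1],None,fx=3.7,fy=3.7,interpolation=2);cv2.imwrite('pics/c3.png',c)
P=cloud(d);q=P[140:300,110:270].reshape(-1,3);q=q[np.isfinite(q[:,0])]
col=d['color'][140:300,110:270]
m=(P[...,2]>125)&(np.hypot(P[...,0]-575,P[...,1]+44)<75)
v,u=np.where(m);print(len(v));
for z0 in range(130,260,10):
    k=P[m&(abs(P[...,2]-z0)<5)];print(z0,len(k),k.min(0).round(),k.max(0).round()) if len(k) else None
"
```

```text
12186
170 12 [532. -76. 173.] [627. -35. 175.]
180 111 [529. -76. 175.] [631. -13. 185.]
190 120 [532. -76. 185.] [631. -12. 195.]
200 115 [527. -76. 195.] [630. -14. 205.]
210 112 [531. -76. 205.] [631. -14. 215.]
220 127 [529. -77. 215.] [633. -14. 225.]
230 135 [529. -77. 225.] [635. -11. 235.]
240 76 [528. -78. 235.] [635. -12. 245.]
250 41 [526. -80. 245.] [542. -50. 255.]
```

View pics/c3.png

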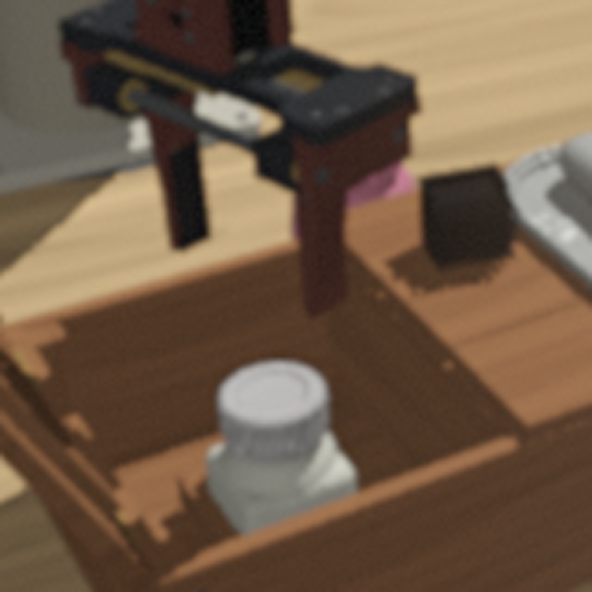

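Depth puts the open fingertips at z≈173 while the state says 146. The lateral position agrees. I'll descend partway and check whether the offset is constant.

```bash
python3 -m jog '[[1,[-0.1,2,0],[0,0,0]],[1,[-0.1,4.5,0],[0,0,0]],[1,[-0.1,4.5,0],[0,0,0]]]'; cat >> h.py <<'E'
def fing(tag):
    o=ctrl.get_obs();d=snap('scene',tag);c=cv2.resize(d['color'][140:300,110:270,::-1],None,fx=3.7,fy=3.7,interpolation=2);cv2.imwrite(f'pics/c{tag}.png',c)
    P=cloud(d);hsv=cv2.cvtColor(d['color'],cv2.COLOR_RGB2HSV)
    p=o['ee_pos'];dd=np.hypot(P[...,0]-p[0],P[...,1]-p[1])
    for z0 in range(60,160,6):
        k=P[(dd<68)&(dd>38)&(abs(P[...,2]-z0)<3)]
        if len(k):print(z0,len(k),k.min(0).round(),k.max(0).round())
    rel(None)
E
python3 -c "
from h import *
fing('4')"
```

```text
t: 3.35
ee_pos: [572.6, -42.2, 97.4]
orientation: [-1.379, 0.903, -0.897]
ft_force: [-0.4, 0.6, 0.2]
width: 87.8
126 34 [527. -74. 125.] [626. -12. 129.]
132 61 [529. -74. 129.] [627. -11. 135.]
138 65 [528. -73. 135.] [626. -12. 141.]
144 62 [530. -75. 141.] [628. -11. 147.]
150 61 [528. -74. 147.] [627. -13. 153.]
156 67 [528. -74. 153.] [628. -13. 159.]
t 3.4 pos [573.6 -42.3  98.8] yaw 0.413 tilt [-0.002  0.    -1.   ] q [-0.09  0.48  1.8   0.    0.86 -0.51] w 87.8 F [-1.1 -0.6 -0.1] M [-0.01 -0.09  0.  ]
```

View pics/c4.png

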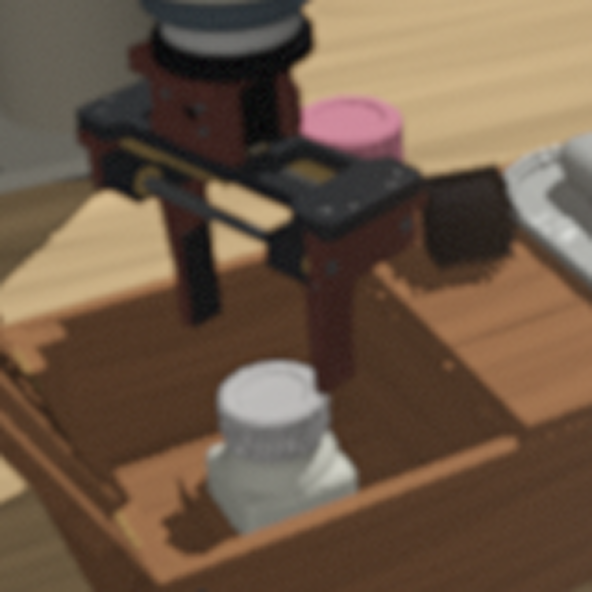

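The offset holds at about 26 mm: the true fingertips are higher than the state says, and the cap and deck heights match their specs in the same camera. I'll trust the camera and aim for tips at z≈71 (state 45), then look again.

```bash
python3 -m jog '[[1,[0,2,0],[0,0,0]],[1,[0,4,0],[0,0,0]],[1,[0,5.3,0],[0,0,0]],[1,[0,5.3,0],[0,0,0]],[1,[0,5.3,0],[0,0,0]]]'; python3 -c "
from h import *
fing('5')"
```

```text
t: 3.9
ee_pos: [575.0, -42.5, 47.0]
orientation: [-1.376, 0.899, -0.9]
ft_force: [-0.7, -0.1, -0.2]
width: 87.6
72 3 [537. -69.  74.] [623. -34.  75.]
78 37 [534. -74.  75.] [629. -13.  81.]
84 59 [531. -75.  81.] [629. -12.  87.]
90 58 [530. -74.  87.] [628. -11.  93.]
96 57 [529. -74.  93.] [629. -13.  99.]
102 52 [531. -75.  99.] [630. -13. 105.]
108 66 [530. -74. 105.] [632. -13. 111.]
114 53 [530. -75. 111.] [632. -13. 117.]
120 61 [529. -76. 117.] [632. -13. 123.]
126 66 [530. -75. 123.] [634. -10. 129.]
132 54 [529. -76. 129.] [633. -10. 135.]
138 26 [526. -76. 135.] [627. -34. 140.]
144 21 [528. -76. 141.] [539. -51. 146.]
150 17 [529. -77. 147.] [539. -52. 153.]
156 15 [531. -68. 153.] [539. -54. 159.]
t 3.95 pos [575.2 -42.5  47.2] yaw 0.413 tilt [ 0.001 -0.    -1.   ] q [-0.09  0.56  1.82 -0.    0.76 -0.51] w 87.8 F [-0.5  0.1  0.7] M [-0.01 -0.09 -0.04]
```

View pics/c5.png

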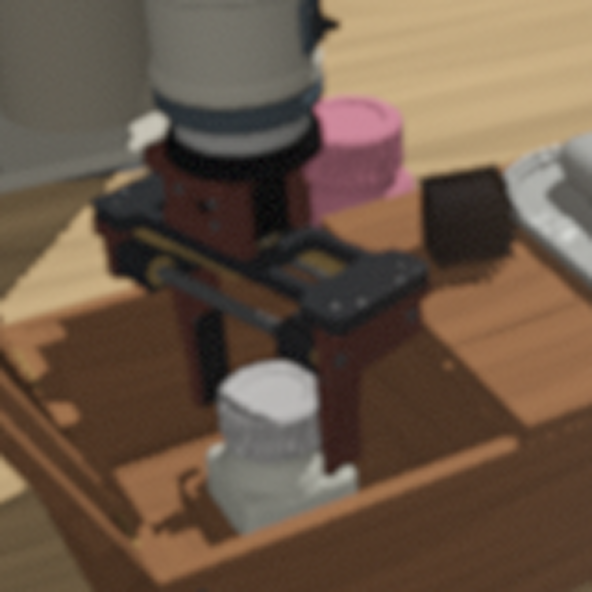

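Fingers straddle the cap with tips at z≈74 (crop 340,470 and 210,400). I'll lower 4 mm and close in steps.

```bash
python3 -m jog '[[0.8,[0,0.4,0],[0,0,0]],[0.72,[0,0.4,0],[0,0,0]],[0.68,[0,0.4,0],[0,0,0]],[0.66,[0,0.4,0],[0,0,0]]]';python3 -m jog '[[0.64,[0,0,0],[0,0,0]],[0.62,[0,0,0],[0,0,0]],[0.6,[0,0,0],[0,0,0]]]'; python3 -c "
from h import *
rel(None)"
```

```text
t: 4.35
ee_pos: [574.5, -42.5, 42.4]
orientation: [-1.377, 0.9, -0.9]
ft_force: [0.8, -0.2, -0.5]
width: 59.8
t: 4.65
ee_pos: [573.6, -42.7, 42.2]
orientation: [-1.378, 0.901, -0.899]
ft_force: [-4.8, -2.7, 4.8]
width: 55.3
t 4.65 pos [573.6 -42.7  42.2] yaw 0.413 tilt [-0.001 -0.    -1.   ] q [-0.09  0.57  1.83 -0.    0.75 -0.51] w 55.3 F [-4.8 -2.7  4.8] M [-0.45  0.73  0.02]
```

```bash
python3 -m jog '[[0.55,[0,0,0],[0,0,0]],[0.5,[0,0,-0.05],[0,0,0]],[0.4,[0,0,-0.05],[0,0,0]]]'; python3 -c "
from h import *
rel(None)"
```

```text
t: 4.95
ee_pos: [573.6, -42.7, 42.2]
orientation: [-1.377, 0.9, -0.899]
ft_force: [-5.1, -1.2, 3.1]
width: 55.6
t 4.95 pos [573.6 -42.7  42.2] yaw 0.413 tilt [-0.001  0.    -1.   ] q [-0.09  0.56  1.83 -0.    0.75 -0.51] w 55.6 F [-5.1 -1.2  3.1] M [-0.39  0.67  0.03]
```

```bash
python3 -m jog '[[0.4,[0,0,-0.05],[0,0.08,0]],[0.4,[0,0,-0.05],[0,0.16,0]],[0.4,[0,0,-0.05],[0,0.24,0]],[0.4,[0,0,-0.05],[0,0.3,0]]]'; python3 -c "
from h import *
rel(None)"
```

```text
t: 5.35
ee_pos: [573.4, -42.7, 42.2]
orientation: [-1.259, 1.128, -1.128]
ft_force: [-4.0, -0.8, 3.1]
width: 55.5
t 5.35 pos [573.4 -42.7  42.2] yaw 0.11 tilt [-0.  0. -1.] q [-0.1   0.56  1.83  0.    0.75 -0.21] w 55.5 F [-4.  -0.8  3.1] M [-0.24  0.52  0.07]
```

```bash
cat > m.py <<'E'
from h import *
o=ctrl.get_obs();R=Ro.from_rotvec(o["orientation"]).as_matrix()
print("t",round(o["t"],2),"yaw",np.arctan2(R[1,2],R[0,2]).round(3),"F",o["ft_force"].round(1),"M",o["moment"].round(2),"w",round(o["width"],1))
E
python3 -m jog '[[0.4,[0,0,0],[0,0.05,0]],[0.4,[0,0,0],[0,0.1,0]]]' >/dev/null; python3 m.py
python3 -m jog '[[0.4,[0,0,0],[0,0.05,0]],[0.4,[0,0,0],[0,0.1,0]]]' >/dev/null; python3 m.py
```

```text
t 5.55 yaw 0.011 F [-2.3 -0.8  2.9] M [-0.02  0.37  0.18] w 55.3
t 5.75 yaw -0.088 F [-4.1 -1.   4.4] M [-0.07  0.64  0.59] w 55.5
```

```bash
python3 m.py; python3 -m jog '[[0.4,[0,0,0],[0,0.03,0]]]' >/dev/null; python3 m.py
```

```text
t 5.75 yaw -0.088 F [-4.1 -1.   4.4] M [-0.07  0.64  0.59] w 55.5
t 5.85 yaw -0.117 F [-3.8  0.1  4.3] M [-0.08  0.62  0.58] w 55.7
```

```bash
python3 -m jog '[[0.4,[0,0,0],[0,0.03,0]]]' >/dev/null; python3 m.py; python3 -m jog '[[0.4,[0,0,0],[0,0.03,0]]]' >/dev/null; python3 m.py; python3 -c "
from h import *
fing('6')" | tail -1
```

```text
t 5.95 yaw -0.147 F [-3.4 -0.5  3.7] M [-0.03  0.63  0.54] w 55.4
t 6.05 yaw -0.177 F [-4.4 -0.4  4.3] M [-0.06  0.67  0.49] w 55.4
t 6.1 pos [573.2 -42.6  42.2] yaw -0.179 tilt [-0.  0. -1.] q [-0.09  0.56  1.83  0.    0.75  0.08] w 55.4 F [-4.  -0.9  3.6] M [-0.09  0.62  0.3 ]
```

View pics/c6.png

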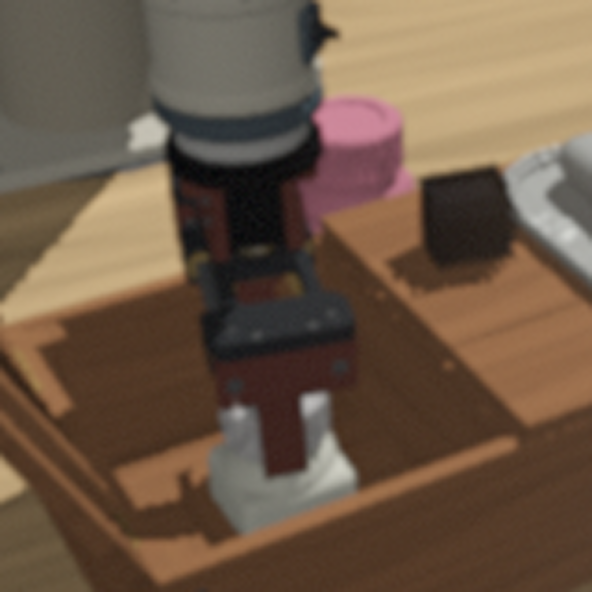

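```bash
python3 -m jog '[[0.4,[0,0,0],[0,0,0]]]' >/dev/null; python3 m.py; python3 -m jog '[[0.4,[0,0,0],[0,0,0]]]' >/dev/null; python3 m.py; python3 -m jog '[[0.4,[0,0,0],[0,0.02,0]]]' >/dev/null; python3 m.py; python3 -m jog '[[0.4,[0,0,0],[0,0,0]]]' >/dev/null; python3 m.py
```

```text
t 6.2 yaw -0.176 F [-5.1  0.2  5.4] M [0.04 0.67 0.31] w 55.6
t 6.3 yaw -0.176 F [-4.7 -0.2  3.9] M [0.14 0.72 0.32] w 55.5
t 6.4 yaw -0.197 F [-4.4  1.6  5. ] M [0.18 0.78 0.35] w 55.4
t 6.5 yaw -0.198 F [-5.3  1.9  5. ] M [0.2  0.82 0.25] w 55.2
```

```bash
for i in 1; do python3 -m jog '[[0.4,[0,0,0],[0,0.03,0]],[0.4,[0,0,0],[0,0.03,0]]]' >/dev/null; python3 m.py; done; python3 -m jog '[[0.4,[0,0,0],[0,0.03,0]],[0.4,[0,0,0],[0,0.03,0]]]' >/dev/null; python3 m.py; python3 -m jog '[[0.4,[0,0,0],[0,0,0]]]' >/dev/null; python3 m.py
```

```text
t 6.7 yaw -0.228 F [-0.9 -0.2 -0.7] M [-0.   -0.04 -0.06] w 55.4
t 6.9 yaw -0.257 F [-0.8 -0.9 -0.3] M [-0.05  0.09 -0.04] w 55.1
t 7.0 yaw -0.256 F [-0.2 -0.2 -0.8] M [-0.02 -0.05 -0.01] w 55.5
```

```bash
python3 -c "
from h import *
fing('7')" | tail -1
```

```text
t 7.05 pos [574.3 -43.   42.2] yaw -0.256 tilt [ 0.002 -0.    -1.   ] q [-0.1   0.56  1.83  0.    0.75  0.16] w 55.6 F [-0.  -0.4 -1.5] M [ 0.02 -0.2  -0.03]
```

View pics/c7.png

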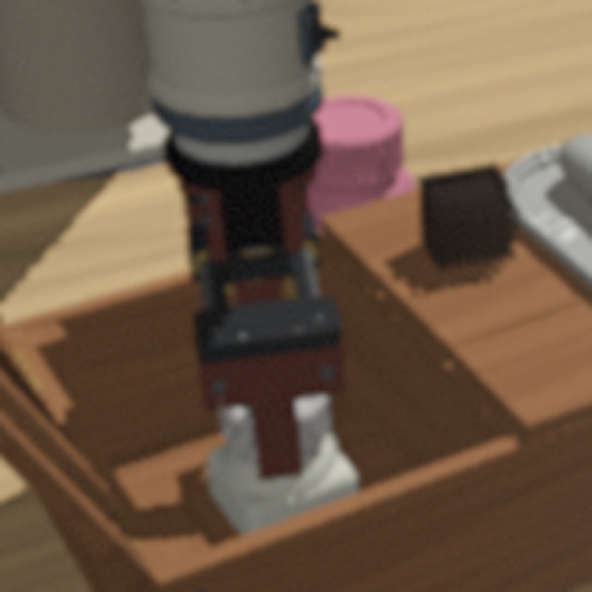

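Torque climbed from yaw ≈0.03, then fell to zero at ≈-0.21 with the grip still holding (width 55.5). That is one click after about 0.24 rad of windup, as described. I'll release and rise.

```bash
python3 -m jog '[[0.65,[0,0,0],[0,0,0]],[0.8,[0,0,0],[0,0,0]],[1,[0,0,0],[0,0,0]],[1,[0,0,0],[0,0,0]],[1,[0,0,0],[0,0,0]]]'; python3 m.py; python3 -m jog '[[1,[0,-4,0],[0,0,0]],[1,[0,-9,0],[0,0,0]],[1,[0,-14,0],[0,0,0]],[1,[0,-19,0],[0,0,0]],[1,[0,-24,0],[0,0,0]],[1,[0,-29,0],[0,0,0]],[1,[0,-32,0],[0,0,0]],[1,[0,-32,0],[0,0,0]]]';python3 -c "
from h import *
rel([587.5,-275,370],0.07)
d=snap('scene','8');q=cloud(d).reshape(-1,3);q=q[np.isfinite(q[:,0])]
k=q[(np.hypot(q[:,0]-573,q[:,1]+43)<42)&(q[:,2]>95)&(q[:,2]<106)];print(cv2.minEnclosingCircle(k[:,:2].astype(np.float32)),np.median(k,0))
yaw=np.radians(4.1);A=np.array([[np.cos(yaw),np.sin(yaw)],[-np.sin(yaw),np.cos(yaw)]])
l=np.c_[(q[:,:2]-[567,48.6])@A.T,q[:,2]]
t=l[(abs(l[:,0])<125)&(l[:,1]<-195)&(l[:,1]>-340)&(l[:,2]>100)&(l[:,2]<310)]
for z in range(120,300,15):
  k=t[abs(t[:,2]-z)<4];print(z,len(k),np.percentile(k[:,1],[1,25,50,75,99]).round() if len(k) else'')
"
```

```text
t: 7.55
ee_pos: [573.5, -42.8, 42.2]
orientation: [-1.076, 1.396, -1.396]
ft_force: [-0.3, 1.3, 0.6]
width: 85.4
t 7.55 yaw -0.257 F [-0.3  1.3  0.6] M [-0.01 -0.09 -0.04] w 85.4
t: 8.35
ee_pos: [575.7, -43.0, 367.8]
orientation: [-1.069, 1.389, -1.4]
ft_force: [-0.2, -0.5, -0.8]
width: 87.7
t 8.35 pos [575.7 -43.  367.8] yaw -0.257 tilt [ 0.009 -0.001 -1.   ] q [-0.1   0.2   1.55  0.    1.39  0.16] w 87.7 F [-0.2 -0.5 -0.8] M [-0.06 -0.1   0.03]
rel cm [22.13 -0.19  7.04] wy -0.327
((576.7765502929688, -43.422027587890625), 28.79106903076172) [578.25928414 -43.48160128  98.42557883]
120 65 [-213. -206. -202. -201. -200.]
135 71 [-219. -212. -209. -208. -204.]
150 115 [-225. -217. -214. -210. -205.]
165 120 [-232. -224. -221. -217. -212.]
180 118 [-240. -231. -228. -225. -219.]
195 128 [-247. -238. -236. -231. -226.]
210 135 [-254. -245. -243. -239. -234.]
225 142 [-262. -252. -250. -246. -240.]
240 165 [-281. -259. -257. -253. -247.]
255 218 [-290. -271. -265. -263. -254.]
270 152 [-283. -274. -272. -271. -269.]
285 479 [-287. -284. -282. -279. -277.]
```

View pics/scene8.png

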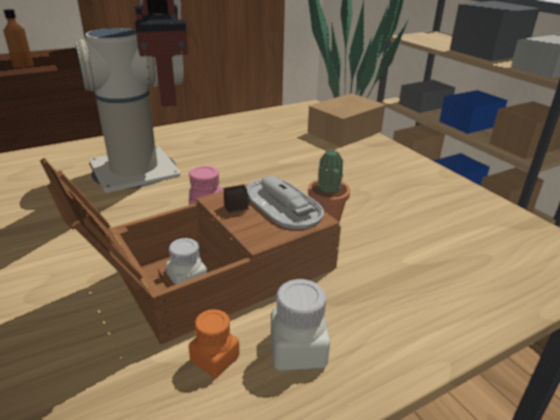

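The pot stands in place and the lid (scene 45-140, 165-290) is still at ≈2.0 rad. I'll go over and behind it with the fingers shut.

```bash
python3 -c "
from h import *
rel([591.3,-290.5,365],0.0715)"; python3 -m jog '[[0,[4.5,0,1.3],[0,-0.08,0]],[0,[9,0,2.6],[0,-0.16,0]],[0,[13,0,4],[0,-0.24,0]],[0,[17,0,5.4],[0,-0.33,0]],[0,[21,0,6.6],[0,-0.33,0]],[0,[23.6,0,7.5],[0,-0.33,0]],[0,[23.6,0,7.5],[0,-0.33,0]],[0,[23.6,0,7.5],[0,-0.33,0]]]'; python3 -c "
from h import *
rel([591.3,-290.5,215],0.0715)"
```

```text
t 8.4 pos [574.4 -42.9 364.5] yaw -0.257 tilt [ 0.005 -0.    -1.   ] q [-0.1   0.2   1.55  0.    1.39  0.16] w 87.9 F [ 0.3 -0.7 -0.4] M [-0.04 -0.08 -0.  ]
rel cm [23.51 -0.03  7.93] wy -0.328
t: 9.2
ee_pos: [585.1, -290.0, 359.8]
orientation: [-1.243, 1.159, -1.153]
ft_force: [0.9, 0.5, -0.6]
width: 27.2
t 9.2 pos [ 585.1 -290.   359.8] yaw 0.072 tilt [-0.003  0.002 -1.   ] q [-0.48  0.34  1.38  0.    1.43 -0.55] w 27.2 F [ 0.9  0.5 -0.6] M [-0.03 -0.06  0.03]
rel cm [ 0.13 14.48  0.66] wy 0.0
```

```bash
python3 -m jog '[[0,[0,4,0.3],[0,0,0]],[0,[0,8,0.6],[0,0,0]],[0,[0,12,0.6],[0,0,0]],[0,[0,14.2,0.6],[0,0,0]],[0,[0,14.2,0.6],[0,0,0]],[0,[0,14.2,0.6],[0,0,0]]]'; python3 -c "
from h import *
o=ctrl.get_obs()
d=snap('scene','9');P=cloud(d);p=o['ee_pos'];rel(None)
dd=np.hypot(P[...,0]-p[0],P[...,1]-p[1])
for z in range(205,300,6):
  k=P[(dd<30)&(abs(P[...,2]-z)<3)];print(z,len(k),k.mean(0).round()) if len(k) else None
"
```

```text
t: 9.8
ee_pos: [592.2, -288.5, 220.4]
orientation: [-1.243, 1.155, -1.154]
ft_force: [-0.0, 0.7, 0.7]
width: 0.4
t 9.85 pos [ 592.8 -289.1  221.5] yaw 0.074 tilt [ 0.001 -0.001 -1.   ] q [-0.47  0.45  1.53  0.    1.17 -0.55] w 0.5 F [-0.5 -0.1 -0.1] M [-0.05 -0.09 -0.01]
247 10 [ 601. -288.  249.]
253 61 [ 602. -289.  253.]
259 62 [ 602. -289.  259.]
265 54 [ 602. -288.  265.]
271 71 [ 603. -288.  271.]
277 57 [ 603. -288.  277.]
283 61 [ 604. -289.  283.]
289 60 [ 605. -288.  289.]
295 30 [ 605. -288.  293.]
```

View pics/scene9.png

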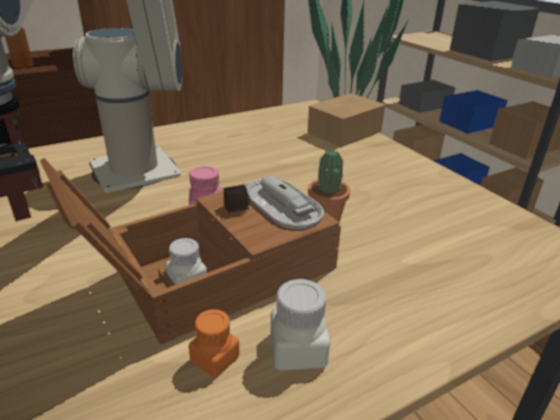

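Tip is at real z≈247 (state 221), still clear of the lid. I'll approach and push the lid up past vertical.

```bash
python3 -m jog '[[0,[-1.5,0,0],[0,0,0]],[0,[-3,0,0],[0,0,0]],[0,[-3.6,0,0],[0,0,0]],[0,[-4.2,0,0],[0,0,0]],[0,[-4.8,0,0],[0,0,0]],[0,[-5.4,0,0],[0,0,0]]]'; python3 m.py; python3 -m jog '[[0,[-0.6,0,0],[0,0,0]],[0,[-1.2,0,0],[0,0,0]],[0,[-1.8,0,0],[0,0,0]],[0,[-2.4,0,0],[0,0,0]],[0,[-2.8,0,0],[0,0,0]],[0,[-2.8,0,0],[0,0,0]]]'; cat > lid.py <<'E'
from h import *
import sys
o=ctrl.get_obs();p=o["ee_pos"]
yaw=np.radians(4.1);A=np.array([[np.cos(yaw),np.sin(yaw)],[-np.sin(yaw),np.cos(yaw)]])
print("t",round(o["t"],2),"crate",(A@(p[:2]-[567,48.6])).round(1),"tipz",(p[2]+26).round(1),"F",o["ft_force"].round(1))
if len(sys.argv)>1:
    d=snap('scene',sys.argv[1]);q=cloud(d).reshape(-1,3);q=q[np.isfinite(q[:,0])];l=np.c_[(q[:,:2]-[567,48.6])@A.T,q[:,2]]
    t=l[(l[:,0]>80)&(l[:,0]<119)&(l[:,1]>-300)&(l[:,1]<-5)&(l[:,2]>130)&(l[:,2]<330)]
    th=np.arctan2(t[:,2]-110,t[:,1]+200);r=np.hypot(t[:,2]-110,t[:,1]+200);m=(r<196)&(r>60);print("theta",len(t),np.percentile(th[m],[10,50,90]).round(2))
E
python3 lid.py 10
```

```text
t: 10.45
ee_pos: [589.0, -236.7, 221.7]
orientation: [-1.243, 1.152, -1.159]
ft_force: [0.2, -4.3, 3.7]
width: 0.9
t 10.45 yaw 0.073 F [ 0.2 -4.3  3.7] M [-0.8  -0.13 -0.01] w 0.9
t: 11.05
ee_pos: [585.6, -206.8, 219.8]
orientation: [-1.243, 1.156, -1.154]
ft_force: [-0.3, -0.5, -0.3]
width: 0.3
t 11.05 crate [   0.3 -256.1] tipz 245.8 F [-0.3 -0.5 -0.3]
theta 775 [1.63 1.73 1.79]
```

```bash
python3 -m jog '[[0,[-0.6,0,0],[0,0,0]],[0,[-1.2,0,0],[0,0,0]],[0,[-1.8,0,0],[0,0,0]],[0,[-1.8,-1,0],[0,0,0]],[0,[-1.8,-2,0],[0,0,0]],[0,[-1.8,-2.7,0],[0,0,0]],[0,[-1.8,-2.7,0],[0,0,0]]]' >/dev/null; python3 lid.py 11
```

```text
t 11.8 crate [   1.4 -239.5] tipz 274.9 F [ 0.4 -0.   0.5]
theta 794 [1.54 1.66 1.7 ]
```

View pics/scene11.png

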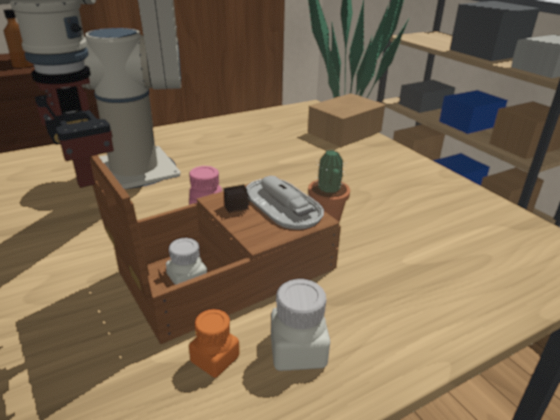

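The lid is near vertical (scene 115,220), with the finger behind the batten. I'll follow the batten's arc.

```bash
python3 -m jog '[[0,[-1,0,0],[0,0,0]],[0,[-1.9,-0.1,0],[0,0,0]],[0,[-2.8,-0.1,0],[0,0,0]],[0,[-3.6,-0.1,0],[0,0,0]],[0,[-4.4,0,0],[0,0,0]],[0,[-5.2,0,0],[0,0,0]],[0,[-6.0,0.2,0],[0,0,0]],[0,[-6.9,0.3,0],[0,0,0]]]' >/dev/null; python3 lid.py 12
```

```text
t 12.65 crate [   0.3 -169.5] tipz 269.8 F [ 0.6 -2.7 -0.3]
theta 1295 [1.24 1.26 1.3 ]
```

```bash
python3 -m jog '[[0,[-0.8,0.2,0],[0,0,0]],[0,[-1.6,0.5,0],[0,0,0]],[0,[-2.4,0.8,0],[0,0,0]],[0,[-3.1,1.1,0],[0,0,0]],[0,[-3.9,1.5,0],[0,0,0]],[0,[-4.6,1.9,0],[0,0,0]],[0,[-5.3,2.3,0],[0,0,0]],[0,[-6.0,2.8,0],[0,0,0]]]' >/dev/null; python3 lid.py 13
```

```text
t 13.5 crate [   0.5 -109.6] tipz 241.8 F [ 0.2 -1.   2.1]
theta 1729 [0.85 0.87 0.91]
```

```bash
python3 -m jog '[[0,[-0.6,0.5,0],[0,0,0]],[0,[-1.2,1,0],[0,0,0]],[0,[-1.8,1.5,0],[0,0,0]],[0,[-2.4,2.1,0],[0,0,0]],[0,[-2.9,2.7,0],[0,0,0]],[0,[-3.4,3.4,0],[0,0,0]],[0,[-3.9,4.1,0],[0,0,0]],[0,[-4.3,4.8,0],[0,0,0]]]' >/dev/null; python3 lid.py 14
```

```text
t 14.35 crate [  0.4 -66.7] tipz 193.5 F [0.2 0.5 2. ]
theta 2444 [0.46 0.48 0.53]
```

View pics/scene14.png

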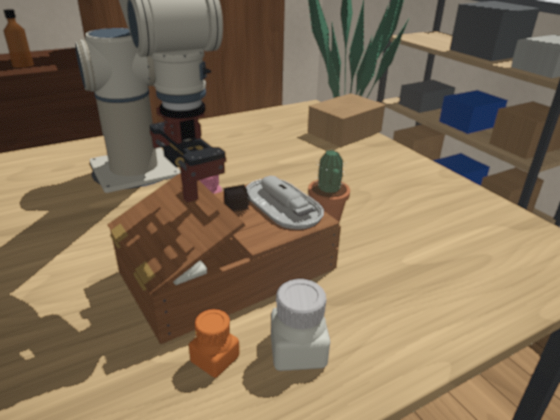

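The lid is at about 0.4 rad with the finger on the batten (scene 190,195). I'll continue slower.

```bash
python3 -m jog '[[0,[-0.3,0.5,0],[0,0,0]],[0,[-0.5,1,0],[0,0,0]],[0,[-0.8,1.5,0],[0,0,0]],[0,[-1.0,2,0],[0,0,0]],[0,[-1.2,2.5,0],[0,0,0]],[0,[-1.4,3,0],[0,0,0]],[0,[-1.6,3.4,0],[0,0,0]],[0,[-1.7,3.8,0],[0,0,0]]]' >/dev/null; python3 lid.py;python3 -m jog '[[0,[-0.1,0.3,0],[0,0,0]],[0,[-0.2,0.6,0],[0,0,0]],[0,[-0.3,0.9,0],[0,0,0]],[0,[-0.3,1.2,0],[0,0,0]],[0,[-0.4,1.5,0],[0,0,0]]]' >/dev/null; python3 lid.py
```

```text
t 15.2 crate [  0.3 -50. ] tipz 155.8 F [-0.7 -0.3  0.3]
t 15.7 crate [  0.3 -46.3] tipz 141.0 F [-0.7 -0.5  0.8]
```

```bash
python3 -m jog '[[0,[0,0.2,0],[0,0,0]],[0,[0,0.4,0],[0,0,0]],[0,[0,0.6,0],[0,0,0]]]' >/dev/null; python3 lid.py;python3 -m jog '[[0,[0,0.1,0],[0,0,0]],[0,[0,0.2,0],[0,0,0]]]' >/dev/null; python3 lid.py; python3 -m jog '[[0,[0,0.1,0],[0,0,0]],[0,[0,0.1,0],[0,0,0]]]' >/dev/null; python3 lid.py 15
```

```text
t 16.0 crate [  0.3 -46.2] tipz 135.1 F [0.3 0.7 1.5]
t 16.2 crate [  0.3 -46.2] tipz 133.1 F [-1.3  0.6  0.4]
t 16.4 crate [  0.3 -46.3] tipz 132.1 F [-0.9 -0.9  0.3]
theta 771 [0.63 0.74 0.85]
```

Contact forces are low; I'll keep pressing in 1 mm steps until the force rises.

```bash
for i in 1; do python3 -m jog '[[0,[0,0.1,0],[0,0,0]],[0,[0,0.1,0],[0,0,0]]]' >/dev/null; python3 lid.py; python3 -m jog '[[0,[0,0.1,0],[0,0,0]],[0,[0,0.1,0],[0,0,0]]]' >/dev/null; python3 lid.py 16; done; python3 -c "
from h import *
d=snap('top','16');c=cv2.resize(d['color'][120:300,300:500,::-1],None,fx=3,fy=3);cv2.imwrite('pics/c16.png',c)"
```

```text
t 16.65 crate [  0.3 -46.3] tipz 131.1 F [-0.1 -0.4 -0.4]
t 16.85 crate [  0.4 -46.2] tipz 130.3 F [-1.3  0.6  2.1]
theta 783 [0.62 0.73 0.84]
```

View pics/scene16.png

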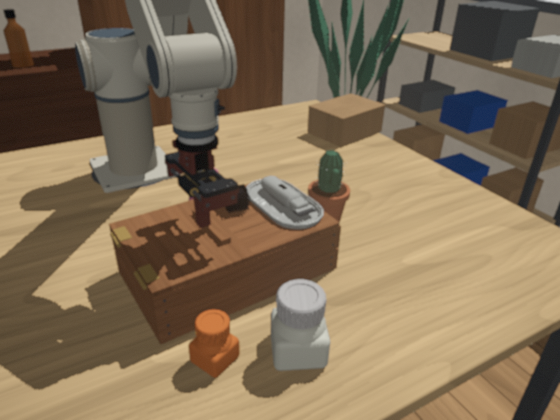

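```bash
python3 -m jog '[[0,[0,0.1,0],[0,0,0]],[0,[0,0.1,0],[0,0,0]]]' >/dev/null; python3 lid.py; python3 -m jog '[[0,[0,0.1,0],[0,0,0]],[0,[0,0.1,0],[0,0,0]]]' >/dev/null; python3 lid.py;  python3 -m jog '[[0,[0,0.1,0],[0,0,0]],[0,[0,0.1,0],[0,0,0]]]' >/dev/null; python3 lid.py
```

```text
t 17.15 crate [  0.4 -46.2] tipz 130.1 F [-2.9  0.6 10.2]
t 17.35 crate [  0.5 -46.2] tipz 129.9 F [-5.6  0.3 17.6]
t 17.55 crate [  0.6 -46.2] tipz 129.7 F [-8.6 -0.2 24.3]
```

It meets a hard stop at 24 N. I'll retract upward and check.

```bash
python3 -m jog '[[0,[0,-1,0],[0,0,0]],[0,[0,-4,0],[0,0,0]],[0,[0,-9,0],[0,0,0]],[0,[0,-14,0],[0,0,0]],[0,[0,-18,0],[0,0,0]],[0,[5,-20,0],[0,0,0]],[0,[10,-21,0],[0,0,0]],[0,[15,-21,0],[0,0,0]]]'; python3 -m jog '[[0,[5,0,-5],[0,0,0]],[0,[10,0,-10],[0,0,0]],[0,[15,0,-15],[0,0,0]],[0,[20,0,-15],[0,0,0]],[0,[20,0,-15],[0,0,0]],[0,[20,0,-15],[0,0,0]]]'; python3 -c "
from h import *
rel(None)
yaw=np.radians(4.1);A=np.array([[np.cos(yaw),np.sin(yaw)],[-np.sin(yaw),np.cos(yaw)]])
for n in('scene','top'):
    d=snap(n,'17');P=cloud(d);q=P.reshape(-1,3);q=q[np.isfinite(q[:,0])];l=np.c_[(q[:,:2]-[567,48.6])@A.T,q[:,2]]
    for a,b in((-195,-170),(-150,-120),(-100,-70),(-68,-50),(-40,-30),(-22,-10),(5,20)):
        k=l[(l[:,1]>a)&(l[:,1]<b)&(abs(l[:,0])<55)&(l[:,2]>60)];print(n,a,b,len(k),np.median(k[:,2]).round(1) if len(k) else'')
d0=np.load('top0.npz');d1=d
for nm,(u0,u1,v0,v1) in dict(tray=(228,300,148,275),combs=(302,338,208,246),cactus=(138,202,212,276)).items():
    print(nm,np.abs(d0['color'][v0:v1,u0:u1].astype(int)-d1['color'][v0:v1,u0:u1]).mean())
"
```

```text
t: 18.35
ee_pos: [582.1, -143.9, 313.4]
orientation: [-1.242, 1.151, -1.157]
ft_force: [0.4, 0.1, -1.0]
width: 0.4
t: 18.95
ee_pos: [444.0, -357.2, 311.0]
orientation: [-1.242, 1.159, -1.16]
ft_force: [0.8, 0.4, -0.3]
width: 0.4
t 18.95 pos [ 444.  -357.2  311. ] yaw 0.068 tilt [-0.    -0.001 -1.   ] q [-0.7   0.23  1.63 -0.    1.28 -0.77] w 0.4 F [ 0.8  0.4 -0.3] M [-0.04 -0.18 -0.02]
scene -195 -170 507 119.9
scene -150 -120 558 119.7
scene -100 -70 509 119.7
scene -68 -50 302 119.7
scene -40 -30 164 131.8
scene -22 -10 69 120.0
scene 5 20 223 119.4
top -195 -170 874 121.5
top -150 -120 1041 121.4
top -100 -70 1051 121.5
top -68 -50 624 121.5
top -40 -30 364 133.6
top -22 -10 520 122.0
top 5 20 517 121.0
tray 4.772674249052201
combs 5.327972709551657
cactus 4.922037760416667
```

View pics/scene17.png

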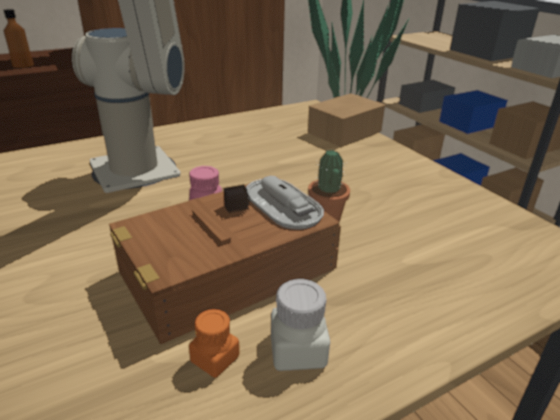

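View pics/top17.png

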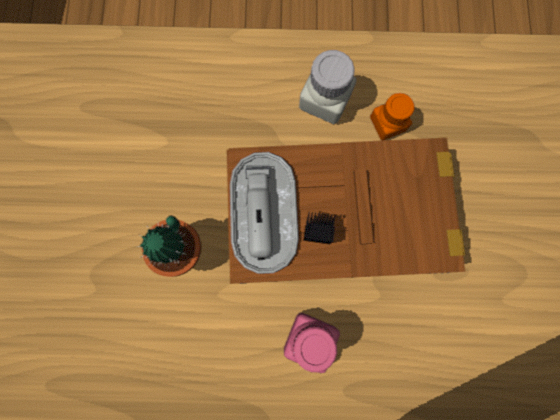

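The lid is flat and flush at z≈120, level with the deck (batten at scene 210,222). The clipper, tray, combs and cactus haven't moved, and the arm is clear. Handing in.

```bash
python3 -c "
from workcell import ctrl
print(ctrl.close_job())"
```

```text
the job is handed in; nothing more can be done
None
```

I turned the pot's cap clockwise to one click and released it with the pot standing in its well. I then pushed the lid shut by its batten and handed the job in at about 19 s, with the arm clear.

- **Cap:** I infer the click from the torque, as the cap's turn could not be seen directly. After about 0.4 rad of free turn, the torque rose over roughly 0.24 rad and fell to zero with the grip still holding. I stopped about 0.03–0.06 rad later. While turning, the torque read up to 0.59 N m, above the expected 0.4. Held still it was about 0.3, so I put the excess down to motion and side load.
- **Grip:** The grip was the fixed half setting, about 30 N, with about 5 N of side load. The finger gap stayed steady at about 55.5 mm, so there was no sign of a dent.
- **Lid:** It is flat at z ≈ 120 mm along its whole length, level with the deck, with the batten at about 132 mm. The closing force was a few newtons, and I pressed to 24 N against the stop to be sure it was shut.
- **Clipper, tray, combs and cactus:** Images from before and after match to within noise.
- **Disagreement:** The state's tool height read about 26 mm lower than the fingertips seen by the camera, consistently. I worked from the camera and the contact force.
- **Not rechecked:** After the lid closed, the pot was hidden. I last saw it standing in place just after releasing it.

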